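Heft the three savings tins and hold up the heaviest

TASK

Three identical closed savings tins stand in a row on the desk mat and one is clearly the heaviest: lift each one about 5 cm clear of the mat for about a second to feel its weight, first the left, then the middle, then the right (as the robot faces them), keeping it upright and standing it gently back about where it was before taking the next. Then hold the heaviest tin up, upright, about 20 cm above the mat, and finish while still holding it there, with the other two standing on the mat and everything else left undisturbed. If the heaviest is the right one, it may simply be kept in the hand.

Things in the scene. Friction and masses are not known exactly. Their poses are not given: they have to be found in the camera images.
- tin_left: left tin (farthest to +y) of three identical ones: green, yellow band, 56 x 56 mm, 90 mm tall, plus an 8 mm high, 46 mm wide fixed brass lid. Origin: centre of underside; z up, x and y square to the sides. Grip firmly (60 N) 20-35 mm below the square top. 150 to 700 g; the unseen rigid load has 1 mm of play. Any of the three may be the heaviest (by 150 g or more).
- tin_middle: middle tin (the one between) of three identical ones: green, yellow band, 56 x 56 mm, 90 mm tall, plus an 8 mm high, 46 mm wide fixed brass lid. Origin: centre of underside; z up, x and y square to the sides. Grip firmly (60 N) 20-35 mm below the square top. 150 to 700 g; the unseen rigid load has 1 mm of play. Any of the three may be the heaviest (by 150 g or more).
- tin_right: right tin (farthest to -y) of three identical ones: green, yellow band, 56 x 56 mm, 90 mm tall, plus an 8 mm high, 46 mm wide fixed brass lid. Origin: centre of underside; z up, x and y square to the sides. Grip firmly (60 N) 20-35 mm below the square top. 150 to 700 g; the unseen rigid load has 1 mm of play. Any of the three may be the heaviest (by 150 g or more).
- desk_mat: dark grey rubber mat fixed on the white desk, 350 x 840 mm, 4 mm thick; the tins and dice stand on it, so they rest at height 4 mm. Origin: centre of its underside
- cabinet_door0_handle (a point): the handle on the swing door (front, towards the robot, may stand ajar) of a small grey steel cabinet, 200 mm deep, 220 mm wide, 240 mm high, fixed at the right side of the desk beyond the mat. Leave alone
- abacus: blue plastic abacus frame standing at the left side, 200 mm wide (its y), 80 mm deep at the feet (its x), 170 mm high; origin at the centre of its underside. Leave alone
- die_a: wooden die, 25 mm cube, lying towards the robot between the left and middle tins; origin at the centre of its underside. Leave alone
- die_b: wooden die, 25 mm cube, lying towards the robot between the middle and right tins; origin at the centre of its underside. Leave alone
- cup: orange plastic cup, 72 mm across the rim, 95 mm high, standing empty beyond the tins; origin at the centre of its underside. Leave alone
Mind the look-alikes: they are no part of the job. Leave any purple look-alike of the tin_right alone. What is shaped like the tin_left but pink is not meant.

How it is judged:
By the outcome, as a careful person would: the job done as asked, in the order asked, and still so for the second after the job is handed in, while the arm keeps its last pose, push and grip.
It also fails if it takes over 70 s, if anything falls off the work surface, if the arm or the gripper's body presses on something with over 40 N, if the wrist force passes 120 N, or if a joint passes its speed limit or range.

ROBOT

A 6-joint arm with a two-finger parallel gripper is mounted at the origin on the work surface. World frame = base frame: x ahead of the robot, y to its left, z up, the work surface at z = 0. Lengths are in m, angles in rad, forces in N, time in s.
With the tool pointing down it reaches from about 0.4 to 0.825 m from the base axis. Payload 7 kg.
Tool frame: the origin (TCP) lies midway between the tips of the shut fingers; the grasp point (between the pads) lies hold_point_z behind it (hold_point_z is the distance from the TCP to the grasp point, in m); z points along the fingers, y is the line along which they close (so a half turn about z gives the same grasp; the last joint's range is limited). The gripper opens to 88 mm and grips with 3 to 60 N. Pads are 19 mm wide; open, the fingers measure 130 mm over their backs; the gripper's body (78 mm by 193 mm) begins 47 mm behind the grasp point.
Start: joints at [-0.924, 0.359, 0.012, 0, -1.224, -0.288], TCP at [0.237, -0.632, 0.227] pointing down, gripper open.
Joint ranges: [-3.07, 3.07], [-1.43, 2.12], [-1.02, 1.25], [-3.03, 1.67], [-3.05, -0], [-3.03, 3.03]. Speed limits (rad/s): [2.39, 2.39, 3.01, 3.14, 3.14, 3.14].

INTERFACE

Orientations are given as [roll, pitch, yaw] about the fixed x, y, z axes, in that order (R = Rz(yaw) Ry(pitch) Rx(roll)).
In Python, from station import * gives the robot as it stands.
- The arm moves only by the tool apply_moves, never from a script. Its argument "steps" is a list of rows, each an object with "translation": the shift along the world's x, y, z scaled (see below), a list of three; "rotation": the turn, a rotation vector about the world's x, y, z scaled (see below), a list of three. A call has exactly 10 rows; each row is the pose to reach, as a shift and turn from the pose commanded when the call began; what a row does not reach only later rows make up. The controller multiplies each number of a shift by 250 mm and each number of a turn by 30 degrees. A row lasts 1/12 s, in which the tool goes at most 41.7 mm and 7.16 degrees, less where a joint would pass 70% of its speed; a pose out of reach is approached as far as the arm can. A call with a number of a shift or a turn outside -1 to 1 is refused whole. A call with a gripper value outside its range is refused whole. "jaw" is the closure, from -1 (fully open) to 1 (shut), so that 0 is half open, set as the call begins (left out, the last holds). The fingers move at their own pace and stop on an object; "newtons" is the grip in N (left out, the last holds). Time passes only in rows, so rows that repeat a pose let the fingers close, or fill a call up. It gives the time, the measured TCP pose, the force, the opening and the grip force at its end, in the units of the state.
- get_state(): the state, without advancing time (a new reading comes with each control period).
- grab_frame(name): name is "scene" or "top"; returns the picture (480x640x3 uint8, blue, green, red); there is no depth.
- camera_model(name): a dict with "fx", "fy", "cx", "cy" (pixels), "xyz" and "rotation" of the camera in the world. Camera axes: x right, y down, z forward; pixel columns grow to the right and rows downward; lengths in m; the calibration is good to about 2 mm. A picture is of the moment at which its call begins. camera_model takes no time and is no camera call.
- job_done(): hands the job in; it is judged then, once.
The state is a dict: "t": time; "q": joint angles; "qd": joint speeds; "joint_efforts": joint torques, N m; "eef_pos": TCP position; "ee_rot": TCP orientation; "force": force on the tool from outside, world axes, zero at the start; "moment": the same for the moment, N m; "width": finger opening in m; "gripper_force": force on a finger pad.
Only numpy, scipy, OpenCV 4.12 (cv2) and the standard library are available. Lean on these libraries where they do the work, as an engineer would, in place of code of your own. Each camera call takes 0.05 s, during which the arm holds its last target. There are 200 camera calls.

## Working session

There is one attempt and no reset: what is moved stays moved. The work goes in short steps, Python scripts to look and compute and a tool call to move; the robot and the scene stay as the last step left them, time stands still between calls to the robot, and variables do not carry over. Pictures are saved under pics/ and viewed, at most 10 in all, crops included, and the job is handed in when it is done.

Besides the shell and the picture viewer there is one more tool, called after "Request:" as name([rows], argument=value, ...), one row to a line, values as JSON. apply_moves: Moves the arm, as the interface text tells. Shifts and turns lie within -1 to 1; 1 stands for 250 mm of shift or 30 degrees of turn. Its arguments: {"type":"object","properties":{"steps":{"type":"array"},"jaw":{"type":"number"},"newtons":{"type":"number"}},"required":["steps"]}

```bash
ls; mkdir -p pics
python3 - <<'E'
from station import *
import cv2
for n in("scene","top"):
    cv2.imwrite(f"pics/{n}0.png",grab_frame(n)); print(camera_model(n))
s=get_state(); print(s)
try: print(hold_point_z)
except Exception as e: print(e)
E
```

```text
pics
{'fx': 614.3121867946173, 'fy': 614.3121867946173, 'cx': 314.27654356397187, 'cy': 234.86575052525876, 'xyz': array([1.41751518, 0.7629017 , 1.15612754]), 'rotation': array([-2.28271623, -0.01485531,  2.28285666])}
{'fx': 594.6307047572666, 'fy': 594.6307047572666, 'cx': 307.4015836863672, 'cy': 241.13046038636523, 'xyz': array([0.27721883, 0.01044884, 1.84961996]), 'rotation': array([-3.02046353, -0.01068727, -1.56240061])}
{'t': 0.1, 'q': array([-9.23886423e-01,  3.59338104e-01,  1.11650148e-02, -3.12073271e-04,
       -1.22413466e+00, -2.88097346e-01]), 'qd': array([ 0.0008584 , -0.00361326,  0.00067981,  0.00226449,  0.00094438,
        0.00112534]), 'joint_efforts': array([-3.04079535e-03, -5.84162807e+01,  2.93747699e+01,  7.01551169e+00,
        1.02294763e-02, -6.85127270e-05]), 'eef_pos': array([ 0.23685109, -0.63160695,  0.22570731]), 'ee_rot': array([ 3.14006016e+00, -1.48183112e-04, -2.78288623e+00]), 'force': array([-0.43286456, -0.56547692,  0.29244297]), 'moment': array([-0.02335676, -0.02367914,  0.04973778]), 'gripper_force': 0.0, 'width': 0.08758923057041773}
0.0188
```

View pics/top0.png

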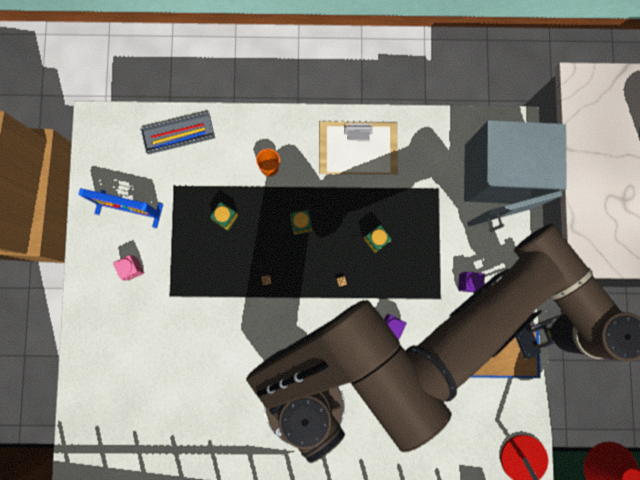

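View pics/scene0.png

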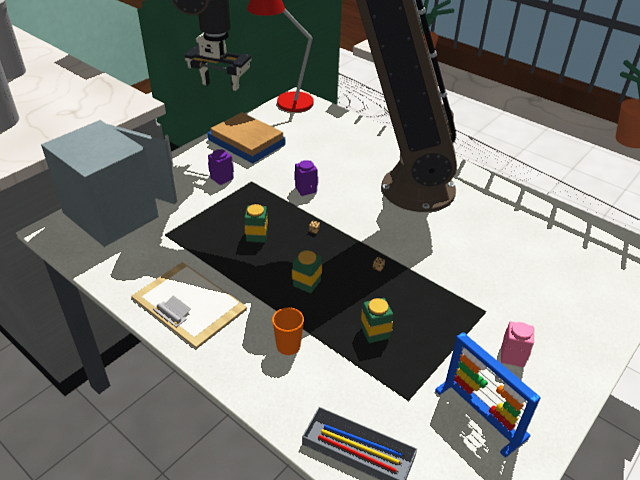

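The tins I want are the green ones, at top-view pixels (224,215) left, (301,221) middle in shadow, and (377,238) right. The look-alikes are pink at (127,267) and purple at (472,282) and (395,327); the dice are at (266,280) and (341,281). Next I'll measure position and yaw and check a close crop.

```bash
cat > h.py <<'E'
from station import *
import cv2, numpy as np
from scipy.spatial.transform import Rotation as R
def cast(n,uv,z):
    c=camera_model(n); uv=np.atleast_2d(uv).astype(float)
    r=np.array(c['rotation']); M=R.from_euler('xyz',r).as_matrix() if r.shape==(3,) else r
    d=np.c_[(uv[:,0]-c['cx'])/c['fx'],(uv[:,1]-c['cy'])/c['fy'],np.ones(len(uv))]@M.T
    p=np.array(c['xyz']); return p+d*((z-p[2])/d[:,2])[:,None]
def px(n,P):
    c=camera_model(n); M=R.from_euler('xyz',c['rotation']).as_matrix()
    q=(np.atleast_2d(P)-c['xyz'])@M
    return np.c_[q[:,0]/q[:,2]*c['fx']+c['cx'],q[:,1]/q[:,2]*c['fy']+c['cy']]
E
python3 - <<'E'
from h import *
t=cv2.imread('pics/top0.png'); s=cv2.imread('pics/scene0.png')
def blobs(img,n,seeds,h0,h1,z,rad):
    hsv=cv2.cvtColor(img,cv2.COLOR_BGR2HSV)
    m=cv2.inRange(hsv,(h0,90,40),(h1,255,255))
    for u,v in seeds:
        w=np.zeros_like(m); cv2.circle(w,(u,v),rad,255,-1); w&=m
        ys,xs=np.nonzero(w)
        pts=cast(n,np.c_[xs,ys],z)[:,:2].astype(np.float32)
        print(n,len(xs),'mean',pts.mean(0).round(4),'rect',cv2.minAreaRect(pts*1000))
ts=[(224,215),(301,221),(377,238)]; ss=[(378,306),(307,257),(256,211)]
blobs(t,'top',ts,12,35,.102,9)      # lids
blobs(t,'top',ts,36,95,.094,20)     # green
blobs(s,'scene',ss,12,35,.102,13)
print('dice',cast('top',[(266,280),(341,281)],.029).round(3),'cup',cast('top',[(268,155)],.099).round(3))
print(px('top',[[.5,0,0],[.6,.2,0]]))
a=cv2.resize(t[180:270,190:410],None,fx=3.6,fy=3.6,interpolation=cv2.INTER_CUBIC)
cr=[cv2.resize(s[v-28:v+52,u-35:u+35],(264,270),interpolation=cv2.INTER_CUBIC) for u,v in ss]
o=np.vstack([a,cv2.resize(np.hstack(cr),(792,270))])
cv2.imwrite('pics/crop.png',cv2.convertScaleAbs(o,alpha=1.6))
E
```

```text
top 185 mean [0.5686 0.2465] rect ((567.397216796875, 245.1234893798828), (48.49345397949219, 46.60862731933594), 15.340031623840332)
top 196 mean [0.5537 0.0143] rect ((554.7396240234375, 14.618829727172852), (45.13446807861328, 44.62071990966797), 0.5705075860023499)
top 195 mean [ 0.5044 -0.216 ] rect ((502.8844909667969, -216.15386962890625), (45.97214126586914, 48.21324920654297), 75.8559799194336)
top 176 mean [0.5639 0.2441] rect ((565.1978149414062, 243.01744079589844), (72.81553649902344, 59.4095573425293), 57.94573974609375)
top 112 mean [0.547  0.0165] rect ((549.3507080078125, 14.737081527709961), (64.53638458251953, 54.04630661010742), 9.816852569580078)
top 173 mean [ 0.4998 -0.2166] rect ((501.05035400390625, -213.7957763671875), (59.54310607910156, 71.78091430664062), 37.21127700805664)
scene 269 mean [0.5751 0.2519] rect ((575.1319580078125, 251.61715698242188), (49.50418472290039, 46.60336685180664), 1.1657140254974365)
scene 213 mean [0.5598 0.0181] rect ((559.79443359375, 17.47783660888672), (51.86273956298828, 43.07176208496094), 41.69458770751953)
scene 183 mean [ 0.5112 -0.2122] rect ((507.4892578125, -205.02867126464844), (53.55131149291992, 67.32762145996094), 22.076791763305664)
dice [[ 0.378  0.118  0.029]
 [ 0.377 -0.111  0.029]] cup [[0.751 0.115 0.099]]
[[305.02406548 241.91071852]
 [241.8202401  209.78487442]]
```

View pics/crop.png

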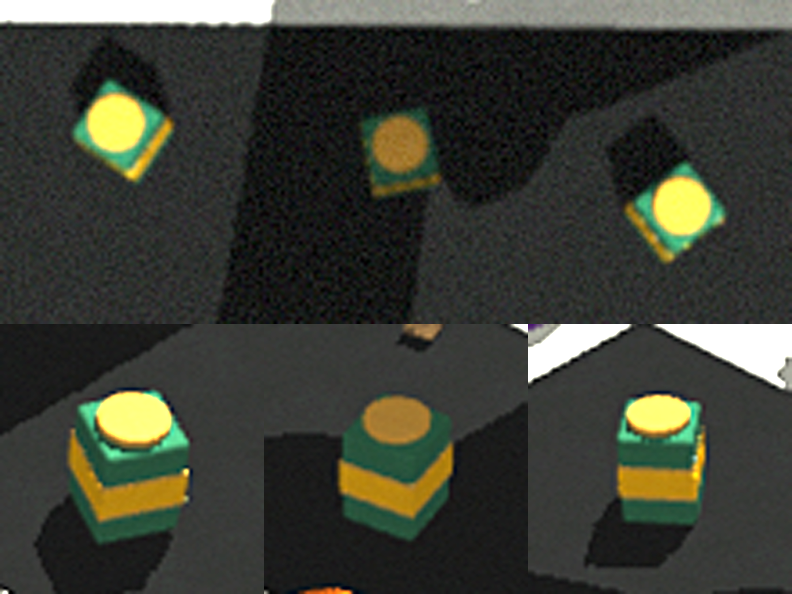

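The crop shows the three green, yellow-banded tins with brass lids at yaws of about -35° (left), 11° (middle) and 38° (right). Their positions are about (.570,.248), (.556,.016) and (.507,-.215). I'm moving to the left tin.

Request:
apply_moves([
  {"translation": [0.04, 0.06, 0.04], "rotation": [0, 0, 0]},
  {"translation": [0.08, 0.15, 0.08], "rotation": [0, 0, 0]},
  {"translation": [0.12, 0.25, 0.12], "rotation": [0, 0, 0]},
  {"translation": [0.17, 0.34, 0.12], "rotation": [0, 0, 0]},
  {"translation": [0.22, 0.43, 0.12], "rotation": [0, 0, 0]},
  {"translation": [0.26, 0.52, 0.12], "rotation": [0, 0, 0]},
  {"translation": [0.31, 0.61, 0.12], "rotation": [0, 0, 0]},
  {"translation": [0.35, 0.7, 0.12], "rotation": [0, 0, 0]},
  {"translation": [0.4, 0.79, 0.12], "rotation": [0, 0, 0]},
  {"translation": [0.44, 0.88, 0.12], "rotation": [0, 0, 0]},
], jaw=-1, newtons=60)

```text
t: 0.93
eef_pos: [0.3474, -0.4107, 0.2562]
ee_rot: [3.141, -0.0, -2.783]
force: [-0.2, 0.4, 0.5]
width: 0.0879
gripper_force: 0.0
```

Request:
apply_moves([
  {"translation": [0.04, 0.1, 0], "rotation": [0, 0, 0.06]},
  {"translation": [0.08, 0.2, 0], "rotation": [0, 0, 0.12]},
  {"translation": [0.12, 0.3, 0], "rotation": [0, 0, 0.18]},
  {"translation": [0.16, 0.4, 0], "rotation": [0, 0, 0.24]},
  {"translation": [0.2, 0.5, 0], "rotation": [0, 0, 0.3]},
  {"translation": [0.24, 0.6, 0], "rotation": [0, 0, 0.36]},
  {"translation": [0.28, 0.7, 0], "rotation": [0, 0, 0.42]},
  {"translation": [0.32, 0.8, 0], "rotation": [0, 0, 0.48]},
  {"translation": [0.36, 0.9, 0], "rotation": [0, 0, 0.54]},
  {"translation": [0.4, 1.0, 0], "rotation": [0, 0, 0.6]},
])

```text
t: 1.77
eef_pos: [0.447, -0.1607, 0.2564]
ee_rot: [3.141, -0.0, -2.467]
force: [1.0, 0.0, 0.6]
width: 0.0878
gripper_force: 0.0
```

Request:
apply_moves([
  {"translation": [0.04, 0.1, 0], "rotation": [0, 0, 0.06]},
  {"translation": [0.08, 0.2, 0], "rotation": [0, 0, 0.12]},
  {"translation": [0.12, 0.3, 0], "rotation": [0, 0, 0.18]},
  {"translation": [0.16, 0.4, 0], "rotation": [0, 0, 0.24]},
  {"translation": [0.2, 0.5, 0], "rotation": [0, 0, 0.3]},
  {"translation": [0.24, 0.6, 0], "rotation": [0, 0, 0.36]},
  {"translation": [0.28, 0.7, 0], "rotation": [0, 0, 0.42]},
  {"translation": [0.32, 0.8, 0], "rotation": [0, 0, 0.48]},
  {"translation": [0.36, 0.9, 0], "rotation": [0, 0, 0.54]},
  {"translation": [0.4, 1.0, 0], "rotation": [0, 0, 0.55]},
])

```text
t: 2.6
eef_pos: [0.5471, 0.0893, 0.2563]
ee_rot: [3.141, -0.0, -2.179]
force: [-0.7, -0.1, 0.1]
width: 0.0877
gripper_force: 0.0
```

Request:
apply_moves([
  {"translation": [0.01, 0.09, 0], "rotation": [0, 0, 0]},
  {"translation": [0.03, 0.18, 0], "rotation": [0, 0, 0]},
  {"translation": [0.04, 0.28, -0.04], "rotation": [0, 0, 0]},
  {"translation": [0.06, 0.38, -0.1], "rotation": [0, 0, 0]},
  {"translation": [0.07, 0.47, -0.18], "rotation": [0, 0, 0]},
  {"translation": [0.08, 0.55, -0.26], "rotation": [0, 0, 0]},
  {"translation": [0.09, 0.61, -0.32], "rotation": [0, 0, 0]},
  {"translation": [0.09, 0.635, -0.36], "rotation": [0, 0, 0]},
  {"translation": [0.09, 0.635, -0.4], "rotation": [0, 0, 0]},
  {"translation": [0.09, 0.635, -0.4], "rotation": [0, 0, 0]},
])

```text
t: 3.43
eef_pos: [0.5683, 0.2459, 0.1542]
ee_rot: [3.14, -0.003, -2.181]
force: [0.2, -0.5, 0.1]
width: 0.0875
gripper_force: 0.0
```

Run:
```python
from h import *
s=grab_frame('scene'); t=grab_frame('top'); print(get_state()['eef_pos'])
a=cv2.resize(s[200:360,300:460],(400,400),interpolation=cv2.INTER_CUBIC)
b=cv2.resize(t[165:265,174:274],(400,400),interpolation=cv2.INTER_CUBIC)
cv2.imwrite('pics/c2.png',np.hstack([a,b]))
```

```text
[0.56950985 0.24593769 0.15685563]
```

View pics/c2.png

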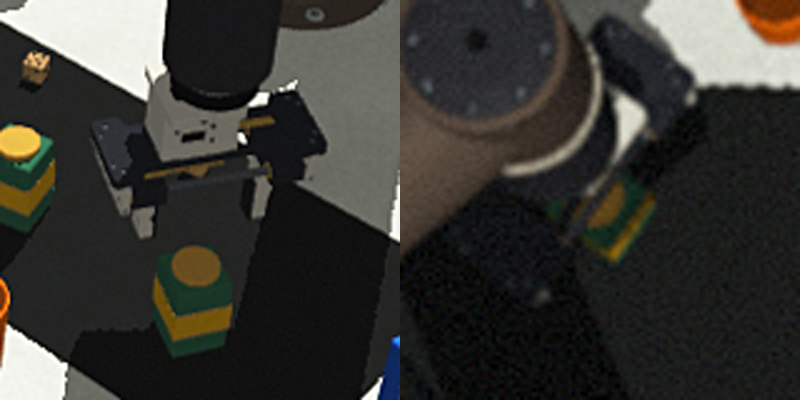

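Tips straddle the tin in both views (fingers at (145,215) and (258,200), tin at (195,290) in the crop). I'm descending and gripping.

Request:
apply_moves([
  {"translation": [0, 0, -0.05], "rotation": [0, 0, 0]},
  {"translation": [0, 0, -0.1], "rotation": [0, 0, 0]},
  {"translation": [0, 0, -0.15], "rotation": [0, 0, 0]},
  {"translation": [0, 0, -0.2], "rotation": [0, 0, 0]},
  {"translation": [0, 0, -0.25], "rotation": [0, 0, 0]},
  {"translation": [0, 0, -0.3], "rotation": [0, 0, 0]},
  {"translation": [0, 0, -0.34], "rotation": [0, 0, 0]},
  {"translation": [0, 0, -0.38], "rotation": [0, 0, 0]},
  {"translation": [0, 0, -0.41], "rotation": [0, 0, 0]},
  {"translation": [0, 0, -0.43], "rotation": [0, 0, 0]},
])

```text
t: 4.37
eef_pos: [0.5696, 0.2465, 0.0486]
ee_rot: [3.142, -0.0, -2.181]
force: [-0.5, 0.2, -0.5]
width: 0.0879
gripper_force: 0.0
```

Request:
apply_moves([
  {"translation": [0, 0, 0], "rotation": [0, 0, 0]},
  {"translation": [0, 0, 0], "rotation": [0, 0, 0]},
  {"translation": [0, 0, 0], "rotation": [0, 0, 0]},
  {"translation": [0, 0, 0], "rotation": [0, 0, 0]},
  {"translation": [0, 0, 0], "rotation": [0, 0, 0]},
  {"translation": [0, 0, 0], "rotation": [0, 0, 0]},
  {"translation": [0, 0, 0], "rotation": [0, 0, 0]},
  {"translation": [0, 0, 0], "rotation": [0, 0, 0]},
  {"translation": [0, 0, 0], "rotation": [0, 0, 0]},
  {"translation": [0, 0, 0], "rotation": [0, 0, 0]},
], jaw=1, newtons=60)

```text
t: 5.2
eef_pos: [0.5697, 0.247, 0.0495]
ee_rot: [-3.141, 0.001, -2.18]
force: [-2.4, 1.9, 6.0]
width: 0.0557
gripper_force: 59.5
```

Run:
```python
from h import *
s=get_state(); print({k:np.round(s[k],3) for k in('t','eef_pos','ee_rot','force','moment','width','gripper_force')})
```

```text
{'t': np.float64(5.2), 'eef_pos': array([0.57 , 0.247, 0.05 ]), 'ee_rot': array([-3.141e+00,  1.000e-03, -2.180e+00]), 'force': array([-2.403,  1.945,  5.962]), 'moment': array([ 0.496,  0.885, -0.015]), 'width': np.float64(0.056), 'gripper_force': np.float64(59.503)}
```

Request:
apply_moves([
  {"translation": [0, 0, 0.01], "rotation": [0, 0, 0]},
  {"translation": [0, 0, 0.03], "rotation": [0, 0, 0]},
  {"translation": [0, 0, 0.06], "rotation": [0, 0, 0]},
  {"translation": [0, 0, 0.09], "rotation": [0, 0, 0]},
  {"translation": [0, 0, 0.12], "rotation": [0, 0, 0]},
  {"translation": [0, 0, 0.15], "rotation": [0, 0, 0]},
  {"translation": [0, 0, 0.18], "rotation": [0, 0, 0]},
  {"translation": [0, 0, 0.2], "rotation": [0, 0, 0]},
  {"translation": [0, 0, 0.21], "rotation": [0, 0, 0]},
  {"translation": [0, 0, 0.21], "rotation": [0, 0, 0]},
])

```text
t: 6.03
eef_pos: [0.5698, 0.247, 0.1024]
ee_rot: [-3.141, 0.001, -2.181]
force: [0.7, 1.4, -1.8]
width: 0.0559
gripper_force: 59.5
```

Request:
apply_moves([
  {"translation": [0, 0, 0], "rotation": [0, 0, 0]},
  {"translation": [0, 0, 0], "rotation": [0, 0, 0]},
  {"translation": [0, 0, 0], "rotation": [0, 0, 0]},
  {"translation": [0, 0, 0], "rotation": [0, 0, 0]},
  {"translation": [0, 0, 0], "rotation": [0, 0, 0]},
  {"translation": [0, 0, 0], "rotation": [0, 0, 0]},
  {"translation": [0, 0, 0], "rotation": [0, 0, 0]},
  {"translation": [0, 0, 0], "rotation": [0, 0, 0]},
  {"translation": [0, 0, 0], "rotation": [0, 0, 0]},
  {"translation": [0, 0, 0], "rotation": [0, 0, 0]},
])

```text
t: 6.87
eef_pos: [0.5695, 0.2468, 0.1016]
ee_rot: [-3.142, 0.0, -2.181]
force: [1.1, 0.6, -3.0]
width: 0.0559
gripper_force: 59.5
```

Run:
```python
from h import *
f=[]
for i in range(8):
    im=grab_frame('scene'); s=get_state(); f.append(s['force'])
print(np.mean(f,0),np.std(f,0)); print({k:np.round(s[k],3) for k in('t','eef_pos','ee_rot','moment','width','gripper_force','joint_efforts')})
cv2.imwrite('pics/l1.png',cv2.resize(im[180:380,280:480],(500,500),interpolation=cv2.INTER_CUBIC))
```

```text
[-0.14073159 -0.22564177 -1.84945592] [0.38434241 0.62360863 0.48229995]
{'t': np.float64(7.267), 'eef_pos': array([0.569, 0.247, 0.102]), 'ee_rot': array([ 3.142,  0.   , -2.181]), 'moment': array([ 0.042,  0.061, -0.016]), 'width': np.float64(0.056), 'gripper_force': np.float64(59.517), 'joint_efforts': array([ 1.0000e-03, -5.6037e+01,  2.5502e+01,  6.2000e+00, -6.4000e-02,
        2.0000e-03])}
```

View pics/l1.png

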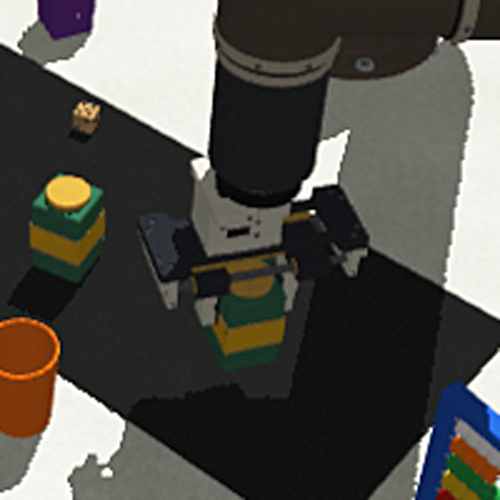

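The left tin is lifted upright and feels like about 1.85 N. I'm setting it down.

Request:
apply_moves([
  {"translation": [0, 0, -0.02], "rotation": [0, 0, 0]},
  {"translation": [0, 0, -0.05], "rotation": [0, 0, 0]},
  {"translation": [0, 0, -0.09], "rotation": [0, 0, 0]},
  {"translation": [0, 0, -0.13], "rotation": [0, 0, 0]},
  {"translation": [0, 0, -0.16], "rotation": [0, 0, 0]},
  {"translation": [0, 0, -0.18], "rotation": [0, 0, 0]},
  {"translation": [0, 0, -0.193], "rotation": [0, 0, 0]},
  {"translation": [0, 0, -0.201], "rotation": [0, 0, 0]},
  {"translation": [0, 0, -0.206], "rotation": [0, 0, 0]},
  {"translation": [0, 0, -0.208], "rotation": [0, 0, 0]},
])

```text
t: 8.1
eef_pos: [0.5696, 0.2468, 0.0496]
ee_rot: [-3.141, 0.0, -2.181]
force: [0.3, -0.4, -1.3]
width: 0.0559
gripper_force: 59.5
```

Request:
apply_moves([
  {"translation": [0, 0, 0], "rotation": [0, 0, 0]},
  {"translation": [0, 0, 0], "rotation": [0, 0, 0]},
  {"translation": [0, 0, 0], "rotation": [0, 0, 0]},
  {"translation": [0, 0, 0], "rotation": [0, 0, 0]},
  {"translation": [0, 0, 0], "rotation": [0, 0, 0]},
  {"translation": [0, 0, 0], "rotation": [0, 0, 0]},
  {"translation": [0, 0, 0], "rotation": [0, 0, 0]},
  {"translation": [0, 0, 0], "rotation": [0, 0, 0]},
  {"translation": [0, 0, 0], "rotation": [0, 0, 0]},
  {"translation": [0, 0, 0], "rotation": [0, 0, 0]},
])

```text
t: 8.93
eef_pos: [0.5695, 0.2468, 0.0496]
ee_rot: [-3.142, -0.0, -2.181]
force: [-0.3, 0.3, -2.1]
width: 0.0559
gripper_force: 59.5
```

Request:
apply_moves([
  {"translation": [0, 0, -0.001], "rotation": [0, 0, 0]},
  {"translation": [0, 0, -0.002], "rotation": [0, 0, 0]},
  {"translation": [0, 0, -0.003], "rotation": [0, 0, 0]},
  {"translation": [0, 0, -0.003], "rotation": [0, 0, 0]},
  {"translation": [0, 0, -0.004], "rotation": [0, 0, 0]},
  {"translation": [0, 0, -0.004], "rotation": [0, 0, 0]},
  {"translation": [0, 0, -0.004], "rotation": [0, 0, 0]},
  {"translation": [0, 0, -0.004], "rotation": [0, 0, 0]},
  {"translation": [0, 0, -0.004], "rotation": [0, 0, 0]},
  {"translation": [0, 0, -0.004], "rotation": [0, 0, 0]},
])

```text
t: 9.77
eef_pos: [0.5695, 0.2467, 0.0495]
ee_rot: [-3.141, 0.0, -2.18]
force: [-3.2, -0.5, 6.9]
width: 0.0559
gripper_force: 59.5
```

Request:
apply_moves([
  {"translation": [0, 0, 0], "rotation": [0, 0, 0]},
  {"translation": [0, 0, 0], "rotation": [0, 0, 0]},
  {"translation": [0, 0, 0], "rotation": [0, 0, 0]},
  {"translation": [0, 0, 0], "rotation": [0, 0, 0]},
  {"translation": [0, 0, 0], "rotation": [0, 0, 0]},
  {"translation": [0, 0, 0], "rotation": [0, 0, 0]},
  {"translation": [0, 0, 0], "rotation": [0, 0, 0]},
  {"translation": [0, 0, 0], "rotation": [0, 0, 0]},
  {"translation": [0, 0, 0.02], "rotation": [0, 0, 0]},
  {"translation": [0, 0, 0.05], "rotation": [0, 0, 0]},
], jaw=-1)

```text
t: 10.6
eef_pos: [0.569, 0.2464, 0.0608]
ee_rot: [3.141, -0.002, -2.181]
force: [0.1, 0.2, 0.5]
width: 0.0872
gripper_force: 0.0
```

Request:
apply_moves([
  {"translation": [0, 0, 0.04], "rotation": [0, 0, 0]},
  {"translation": [0, 0, 0.08], "rotation": [0, 0, 0]},
  {"translation": [0, 0, 0.13], "rotation": [0, 0, 0]},
  {"translation": [0, 0, 0.18], "rotation": [0, 0, 0]},
  {"translation": [0, 0, 0.23], "rotation": [0, 0, 0]},
  {"translation": [0, 0, 0.28], "rotation": [0, 0, 0]},
  {"translation": [0, 0, 0.34], "rotation": [0, 0, 0]},
  {"translation": [0, 0, 0.39], "rotation": [0, 0, 0]},
  {"translation": [0, -0.05, 0.42], "rotation": [0, 0, -0.05]},
  {"translation": [-0.02, -0.1, 0.42], "rotation": [0, 0, -0.15]},
])

```text
t: 11.43
eef_pos: [0.5659, 0.2222, 0.1691]
ee_rot: [-3.14, 0.004, -2.26]
force: [-0.2, -0.5, -0.4]
width: 0.0875
gripper_force: 0.0
```

Run:
```python
from h import *
s=get_state(); print(s['t'],s['eef_pos'],s['ee_rot'])
y=np.degrees(s['ee_rot'][2])
for n,p,a in(('mid',(.556,.016),101),('right',(.507,-.215),128)):
    d=(np.array(p)-s['eef_pos'][:2])/.25; t=(a-(y-90))%180; t=t-180 if t>90 else t; print(n,d.round(3),t/30)
```

```text
11.4333 [0.56593361 0.22218526 0.16907011] [-3.14005894  0.00401685 -2.25957436]
mid [-0.04  -0.825] -1.3178641957124493
right [-0.236 -1.749] -0.4178641957124493
```

Request:
apply_moves([
  {"translation": [-0.004, -0.1, 0], "rotation": [0, 0, -0.1]},
  {"translation": [-0.008, -0.2, 0], "rotation": [0, 0, -0.2]},
  {"translation": [-0.012, -0.3, 0], "rotation": [0, 0, -0.3]},
  {"translation": [-0.016, -0.4, 0], "rotation": [0, 0, -0.4]},
  {"translation": [-0.02, -0.5, 0], "rotation": [0, 0, -0.52]},
  {"translation": [-0.025, -0.6, 0], "rotation": [0, 0, -0.64]},
  {"translation": [-0.03, -0.69, 0], "rotation": [0, 0, -0.76]},
  {"translation": [-0.035, -0.76, 0], "rotation": [0, 0, -0.86]},
  {"translation": [-0.04, -0.8, 0], "rotation": [0, 0, -0.94]},
  {"translation": [-0.04, -0.825, 0], "rotation": [0, 0, -1.0]},
])

```text
t: 12.27
eef_pos: [0.554, 0.0137, 0.1669]
ee_rot: [3.142, 0.001, -2.787]
force: [-0.3, 0.3, 1.0]
width: 0.0876
gripper_force: 0.0
```

Request:
apply_moves([
  {"translation": [0, 0, 0], "rotation": [0, 0, -0.1]},
  {"translation": [0, 0, -0.03], "rotation": [0, 0, -0.2]},
  {"translation": [0, 0, -0.05], "rotation": [0, 0, -0.28]},
  {"translation": [0, 0, -0.05], "rotation": [0, 0, -0.318]},
  {"translation": [0, 0, -0.05], "rotation": [0, 0, -0.318]},
  {"translation": [0, 0, -0.05], "rotation": [0, 0, -0.318]},
  {"translation": [0, 0, -0.05], "rotation": [0, 0, -0.318]},
  {"translation": [0, 0, -0.05], "rotation": [0, 0, -0.318]},
  {"translation": [0, 0, -0.05], "rotation": [0, 0, -0.318]},
  {"translation": [0, 0, -0.05], "rotation": [0, 0, -0.318]},
])

```text
t: 13.1
eef_pos: [0.5546, 0.0156, 0.1537]
ee_rot: [3.142, 0.0, -2.949]
force: [0.2, -0.2, -0.1]
width: 0.0878
gripper_force: 0.0
```

Run:
```python
from h import *
s=grab_frame('scene'); st=get_state(); print(st['eef_pos'],st['ee_rot'])
cv2.imwrite('pics/c3.png',cv2.resize(s[150:350,210:410],(560,560),interpolation=cv2.INTER_CUBIC))
```

```text
[0.55452689 0.01555559 0.15366033] [ 3.14157059e+00  1.32860395e-04 -2.94900390e+00]
```

View pics/c3.png

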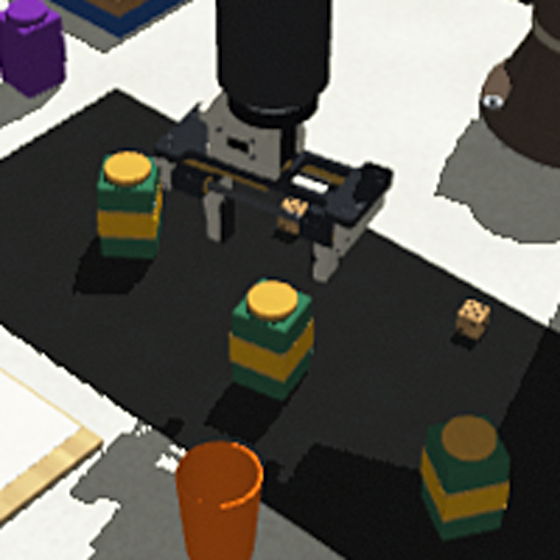

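Left tin stands back in place (465,480). Fingers at (217,237) and (323,275) straddle the middle tin (272,330). I'm descending and gripping.

Request:
apply_moves([
  {"translation": [0, 0, -0.05], "rotation": [0, 0, 0]},
  {"translation": [0, 0, -0.1], "rotation": [0, 0, 0]},
  {"translation": [0, 0, -0.15], "rotation": [0, 0, 0]},
  {"translation": [0, 0, -0.2], "rotation": [0, 0, 0]},
  {"translation": [0, 0, -0.25], "rotation": [0, 0, 0]},
  {"translation": [0, 0, -0.3], "rotation": [0, 0, 0]},
  {"translation": [0, 0, -0.34], "rotation": [0, 0, 0]},
  {"translation": [0, 0, -0.38], "rotation": [0, 0, 0]},
  {"translation": [0, 0, -0.405], "rotation": [0, 0, 0]},
  {"translation": [0, 0, -0.42], "rotation": [0, 0, 0]},
])

```text
t: 13.98
eef_pos: [0.5542, 0.0154, 0.0477]
ee_rot: [-3.141, -0.001, -2.949]
force: [-1.1, 0.2, 0.3]
width: 0.0879
gripper_force: 0.0
```

Request:
apply_moves([
  {"translation": [0, 0, 0], "rotation": [0, 0, 0]},
  {"translation": [0, 0, 0], "rotation": [0, 0, 0]},
  {"translation": [0, 0, 0], "rotation": [0, 0, 0]},
  {"translation": [0, 0, 0], "rotation": [0, 0, 0]},
  {"translation": [0, 0, 0], "rotation": [0, 0, 0]},
  {"translation": [0, 0, 0], "rotation": [0, 0, 0]},
  {"translation": [0, 0, 0], "rotation": [0, 0, 0]},
  {"translation": [0, 0, 0], "rotation": [0, 0, 0]},
  {"translation": [0, 0, 0], "rotation": [0, 0, 0]},
  {"translation": [0, 0, 0], "rotation": [0, 0, 0]},
], jaw=1, newtons=60)

```text
t: 14.82
eef_pos: [0.5548, 0.0157, 0.049]
ee_rot: [3.142, 0.001, -2.949]
force: [-1.5, 1.3, 6.4]
width: 0.0559
gripper_force: 59.9
```

Request:
apply_moves([
  {"translation": [0, 0, 0.01], "rotation": [0, 0, 0]},
  {"translation": [0, 0, 0.03], "rotation": [0, 0, 0]},
  {"translation": [0, 0, 0.06], "rotation": [0, 0, 0]},
  {"translation": [0, 0, 0.09], "rotation": [0, 0, 0]},
  {"translation": [0, 0, 0.12], "rotation": [0, 0, 0]},
  {"translation": [0, 0, 0.15], "rotation": [0, 0, 0]},
  {"translation": [0, 0, 0.18], "rotation": [0, 0, 0]},
  {"translation": [0, 0, 0.2], "rotation": [0, 0, 0]},
  {"translation": [0, 0, 0.21], "rotation": [0, 0, 0]},
  {"translation": [0, 0, 0.21], "rotation": [0, 0, 0]},
])

```text
t: 15.65
eef_pos: [0.5549, 0.0156, 0.1019]
ee_rot: [3.141, 0.001, -2.949]
force: [0.4, -0.4, -2.7]
width: 0.0558
gripper_force: 59.9
```

Request:
apply_moves([
  {"translation": [0, 0, 0], "rotation": [0, 0, 0]},
  {"translation": [0, 0, 0], "rotation": [0, 0, 0]},
  {"translation": [0, 0, 0], "rotation": [0, 0, 0]},
  {"translation": [0, 0, 0], "rotation": [0, 0, 0]},
  {"translation": [0, 0, 0], "rotation": [0, 0, 0]},
  {"translation": [0, 0, 0], "rotation": [0, 0, 0]},
  {"translation": [0, 0, 0], "rotation": [0, 0, 0]},
  {"translation": [0, 0, 0], "rotation": [0, 0, 0]},
  {"translation": [0, 0, 0], "rotation": [0, 0, 0]},
  {"translation": [0, 0, 0], "rotation": [0, 0, 0]},
])

```text
t: 16.48
eef_pos: [0.5545, 0.0155, 0.1011]
ee_rot: [3.142, 0.0, -2.949]
force: [0.6, -0.2, -3.7]
width: 0.0556
gripper_force: 59.9
```

Run:
```python
from h import *
f=[]
for i in range(8):
    im=grab_frame('scene'); s=get_state(); f.append(s['force'])
print(np.mean(f,0),np.std(f,0)); print({k:np.round(s[k],3) for k in('t','eef_pos','ee_rot','width')})
```

```text
[ 0.28860154 -0.16359597 -3.71574617] [0.63849842 0.39398717 0.58954197]
{'t': np.float64(16.883), 'eef_pos': array([0.554, 0.015, 0.101]), 'ee_rot': array([-3.142, -0.   , -2.949]), 'width': np.float64(0.056)}
```

The middle tin feels like about 3.7 N, twice the left. I'm setting it down.

Request:
apply_moves([
  {"translation": [0, 0, -0.02], "rotation": [0, 0, 0]},
  {"translation": [0, 0, -0.05], "rotation": [0, 0, 0]},
  {"translation": [0, 0, -0.09], "rotation": [0, 0, 0]},
  {"translation": [0, 0, -0.13], "rotation": [0, 0, 0]},
  {"translation": [0, 0, -0.16], "rotation": [0, 0, 0]},
  {"translation": [0, 0, -0.18], "rotation": [0, 0, 0]},
  {"translation": [0, 0, -0.193], "rotation": [0, 0, 0]},
  {"translation": [0, 0, -0.201], "rotation": [0, 0, 0]},
  {"translation": [0, 0, -0.206], "rotation": [0, 0, 0]},
  {"translation": [0, 0, -0.208], "rotation": [0, 0, 0]},
])

```text
t: 17.72
eef_pos: [0.5547, 0.0155, 0.0491]
ee_rot: [3.142, 0.0, -2.949]
force: [-0.5, -0.7, -4.1]
width: 0.0557
gripper_force: 59.9
```

Request:
apply_moves([
  {"translation": [0, 0, -0.001], "rotation": [0, 0, 0]},
  {"translation": [0, 0, -0.002], "rotation": [0, 0, 0]},
  {"translation": [0, 0, -0.003], "rotation": [0, 0, 0]},
  {"translation": [0, 0, -0.003], "rotation": [0, 0, 0]},
  {"translation": [0, 0, -0.004], "rotation": [0, 0, 0]},
  {"translation": [0, 0, -0.004], "rotation": [0, 0, 0]},
  {"translation": [0, 0, -0.004], "rotation": [0, 0, 0]},
  {"translation": [0, 0, -0.004], "rotation": [0, 0, 0]},
  {"translation": [0, 0, -0.004], "rotation": [0, 0, 0]},
  {"translation": [0, 0, -0.004], "rotation": [0, 0, 0]},
])

```text
t: 18.55
eef_pos: [0.5548, 0.0156, 0.049]
ee_rot: [-3.142, 0.001, -2.949]
force: [-3.8, 1.4, 6.8]
width: 0.0558
gripper_force: 59.9
```

Request:
apply_moves([
  {"translation": [0, 0, 0], "rotation": [0, 0, 0]},
  {"translation": [0, 0, 0], "rotation": [0, 0, 0]},
  {"translation": [0, 0, 0], "rotation": [0, 0, 0]},
  {"translation": [0, 0, 0], "rotation": [0, 0, 0]},
  {"translation": [0, 0, 0], "rotation": [0, 0, 0]},
  {"translation": [0, 0, 0], "rotation": [0, 0, 0]},
  {"translation": [0, 0, 0], "rotation": [0, 0, 0]},
  {"translation": [0, 0, 0], "rotation": [0, 0, 0]},
  {"translation": [0, 0, 0.02], "rotation": [0, 0, 0]},
  {"translation": [0, 0, 0.05], "rotation": [0, 0, 0]},
], jaw=-1)

```text
t: 19.38
eef_pos: [0.554, 0.0154, 0.0604]
ee_rot: [-3.141, -0.002, -2.949]
force: [-0.2, -0.3, 0.3]
width: 0.0876
gripper_force: 0.0
```

Request:
apply_moves([
  {"translation": [0, 0, 0.04], "rotation": [0, 0, 0]},
  {"translation": [0, 0, 0.08], "rotation": [0, 0, 0]},
  {"translation": [0, 0, 0.13], "rotation": [0, 0, 0]},
  {"translation": [0, 0, 0.18], "rotation": [0, 0, 0]},
  {"translation": [0, 0, 0.23], "rotation": [0, 0, 0]},
  {"translation": [0, 0, 0.28], "rotation": [0, 0, 0]},
  {"translation": [0, 0, 0.34], "rotation": [0, 0, 0]},
  {"translation": [0, 0, 0.39], "rotation": [0, 0, 0]},
  {"translation": [0, 0, 0.42], "rotation": [0, 0, 0]},
  {"translation": [0, 0, 0.42], "rotation": [0, 0, 0]},
])

```text
t: 20.22
eef_pos: [0.5557, 0.0158, 0.1683]
ee_rot: [3.141, 0.004, -2.949]
force: [-1.3, -0.7, -0.3]
width: 0.0876
gripper_force: 0.0
```

Request:
apply_moves([
  {"translation": [-0.02, -0.1, 0], "rotation": [0, 0, 0.1]},
  {"translation": [-0.04, -0.2, 0], "rotation": [0, 0, 0.2]},
  {"translation": [-0.06, -0.3, 0], "rotation": [0, 0, 0.3]},
  {"translation": [-0.08, -0.41, 0], "rotation": [0, 0, 0.4]},
  {"translation": [-0.1, -0.52, 0], "rotation": [0, 0, 0.5]},
  {"translation": [-0.12, -0.63, 0], "rotation": [0, 0, 0.6]},
  {"translation": [-0.14, -0.74, 0], "rotation": [0, 0, 0.7]},
  {"translation": [-0.16, -0.83, -0.01], "rotation": [0, 0, 0.8]},
  {"translation": [-0.18, -0.9, -0.03], "rotation": [0, 0, 0.87]},
  {"translation": [-0.19, -0.92, -0.05], "rotation": [0, 0, 0.9]},
])

```text
t: 21.05
eef_pos: [0.506, -0.2166, 0.1524]
ee_rot: [3.141, -0.001, -2.478]
force: [0.4, 0.6, 0.4]
width: 0.0873
gripper_force: 0.0
```

Run:
```python
from h import *
for i in range(4): s=grab_frame('scene')
st=get_state(); print(st['eef_pos'],st['ee_rot'])
cv2.imwrite('pics/c4.png',cv2.resize(s[110:310,170:370],(560,560),interpolation=cv2.INTER_CUBIC))
```

```text
[ 0.50680278 -0.21442411  0.15283371] [ 3.14113213e+00 -4.87843128e-04 -2.47920490e+00]
```

View pics/c4.png

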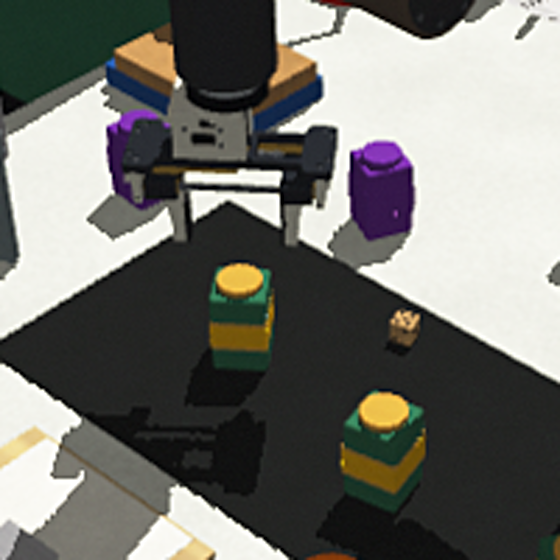

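The middle tin stands again at (383,450). Fingers at (180,240) and (290,240) straddle the right tin at (241,315).

Request:
apply_moves([
  {"translation": [0, 0, -0.05], "rotation": [0, 0, 0]},
  {"translation": [0, 0, -0.1], "rotation": [0, 0, 0]},
  {"translation": [0, 0, -0.15], "rotation": [0, 0, 0]},
  {"translation": [0, 0, -0.2], "rotation": [0, 0, 0]},
  {"translation": [0, 0, -0.25], "rotation": [0, 0, 0]},
  {"translation": [0, 0, -0.3], "rotation": [0, 0, 0]},
  {"translation": [0, 0, -0.34], "rotation": [0, 0, 0]},
  {"translation": [0, 0, -0.38], "rotation": [0, 0, 0]},
  {"translation": [0, 0, -0.405], "rotation": [0, 0, 0]},
  {"translation": [0, 0, -0.415], "rotation": [0, 0, 0]},
])

```text
t: 22.08
eef_pos: [0.5067, -0.2141, 0.0484]
ee_rot: [3.141, -0.001, -2.478]
force: [0.6, -0.1, 0.2]
width: 0.0878
gripper_force: 0.0
```

Request:
apply_moves([
  {"translation": [0, 0, 0], "rotation": [0, 0, 0]},
  {"translation": [0, 0, 0], "rotation": [0, 0, 0]},
  {"translation": [0, 0, 0], "rotation": [0, 0, 0]},
  {"translation": [0, 0, 0], "rotation": [0, 0, 0]},
  {"translation": [0, 0, 0], "rotation": [0, 0, 0]},
  {"translation": [0, 0, 0], "rotation": [0, 0, 0]},
  {"translation": [0, 0, 0], "rotation": [0, 0, 0]},
  {"translation": [0, 0, 0], "rotation": [0, 0, 0]},
  {"translation": [0, 0, 0], "rotation": [0, 0, 0]},
  {"translation": [0, 0, 0], "rotation": [0, 0, 0]},
], jaw=1, newtons=60)

```text
t: 22.92
eef_pos: [0.5073, -0.2146, 0.0497]
ee_rot: [-3.141, 0.0, -2.478]
force: [0.4, -0.0, 5.1]
width: 0.0558
gripper_force: 60.0
```

Request:
apply_moves([
  {"translation": [0, 0, 0.01], "rotation": [0, 0, 0]},
  {"translation": [0, 0, 0.03], "rotation": [0, 0, 0]},
  {"translation": [0, 0, 0.06], "rotation": [0, 0, 0]},
  {"translation": [0, 0, 0.09], "rotation": [0, 0, 0]},
  {"translation": [0, 0, 0.12], "rotation": [0, 0, 0]},
  {"translation": [0, 0, 0.15], "rotation": [0, 0, 0]},
  {"translation": [0, 0, 0.18], "rotation": [0, 0, 0]},
  {"translation": [0, 0, 0.2], "rotation": [0, 0, 0]},
  {"translation": [0, 0, 0.21], "rotation": [0, 0, 0]},
  {"translation": [0, 0, 0.21], "rotation": [0, 0, 0]},
])

```text
t: 23.75
eef_pos: [0.5074, -0.2145, 0.1026]
ee_rot: [-3.141, 0.001, -2.478]
force: [1.3, -0.3, -5.9]
width: 0.0557
gripper_force: 60.0
```

Request:
apply_moves([
  {"translation": [0, 0, 0], "rotation": [0, 0, 0]},
  {"translation": [0, 0, 0], "rotation": [0, 0, 0]},
  {"translation": [0, 0, 0], "rotation": [0, 0, 0]},
  {"translation": [0, 0, 0], "rotation": [0, 0, 0]},
  {"translation": [0, 0, 0], "rotation": [0, 0, 0]},
  {"translation": [0, 0, 0], "rotation": [0, 0, 0]},
  {"translation": [0, 0, 0], "rotation": [0, 0, 0]},
  {"translation": [0, 0, 0], "rotation": [0, 0, 0]},
  {"translation": [0, 0, 0], "rotation": [0, 0, 0]},
  {"translation": [0, 0, 0], "rotation": [0, 0, 0]},
])

```text
t: 24.58
eef_pos: [0.507, -0.2145, 0.1018]
ee_rot: [3.142, 0.0, -2.478]
force: [-0.1, -0.2, -6.2]
width: 0.0561
gripper_force: 60.0
```

Run:
```python
from h import *
f=[]
for i in range(8):
    im=grab_frame('scene'); s=get_state(); f.append(s['force'])
print(np.mean(f,0),np.std(f,0)); print({k:np.round(s[k],3) for k in('t','eef_pos','ee_rot','width')})
```

```text
[ 0.12556916 -0.08561066 -6.19308589] [0.54841997 0.38303751 0.6308616 ]
{'t': np.float64(24.983), 'eef_pos': array([ 0.507, -0.214,  0.102]), 'ee_rot': array([-3.142,  0.   , -2.478]), 'width': np.float64(0.055)}
```

The right tin is the heaviest (6.2 N against 3.7 and 1.85), so I keep hold of it and raise it another 148 mm.

Request:
apply_moves([
  {"translation": [0, 0, 0.03], "rotation": [0, 0, 0]},
  {"translation": [0, 0, 0.09], "rotation": [0, 0, 0]},
  {"translation": [0, 0, 0.17], "rotation": [0, 0, 0]},
  {"translation": [0, 0, 0.25], "rotation": [0, 0, 0]},
  {"translation": [0, 0, 0.33], "rotation": [0, 0, 0]},
  {"translation": [0, 0, 0.41], "rotation": [0, 0, 0]},
  {"translation": [0, 0, 0.49], "rotation": [0, 0, 0]},
  {"translation": [0, 0, 0.55], "rotation": [0, 0, 0]},
  {"translation": [0, 0, 0.58], "rotation": [0, 0, 0]},
  {"translation": [0, 0, 0.59], "rotation": [0, 0, 0]},
])

```text
t: 25.82
eef_pos: [0.5075, -0.2146, 0.2511]
ee_rot: [-3.14, 0.002, -2.478]
force: [0.3, -0.5, -5.8]
width: 0.0558
gripper_force: 60.0
```

Request:
apply_moves([
  {"translation": [0, 0, 0], "rotation": [0, 0, 0]},
  {"translation": [0, 0, 0], "rotation": [0, 0, 0]},
  {"translation": [0, 0, 0], "rotation": [0, 0, 0]},
  {"translation": [0, 0, 0], "rotation": [0, 0, 0]},
  {"translation": [0, 0, 0], "rotation": [0, 0, 0]},
  {"translation": [0, 0, 0], "rotation": [0, 0, 0]},
  {"translation": [0, 0, 0], "rotation": [0, 0, 0]},
  {"translation": [0, 0, 0], "rotation": [0, 0, 0]},
  {"translation": [0, 0, 0], "rotation": [0, 0, 0]},
  {"translation": [0, 0, 0], "rotation": [0, 0, 0]},
])

```text
t: 26.65
eef_pos: [0.507, -0.2145, 0.2493]
ee_rot: [3.142, 0.0, -2.478]
force: [0.3, -1.3, -5.9]
width: 0.0558
gripper_force: 60.0
```

Run:
```python
from h import *
s=grab_frame('scene'); st=get_state(); print(st['eef_pos'],st['ee_rot'],st['force'],st['qd'].round(3))
cv2.imwrite('pics/end.png',s)
```

```text
[ 0.50699909 -0.21448687  0.24933393] [-3.14159216e+00  2.96409795e-05 -2.47801829e+00] [-0.5943671  -0.32572314 -5.90484966] [ 0.001 -0.002 -0.     0.001 -0.     0.001]
```

View pics/end.png

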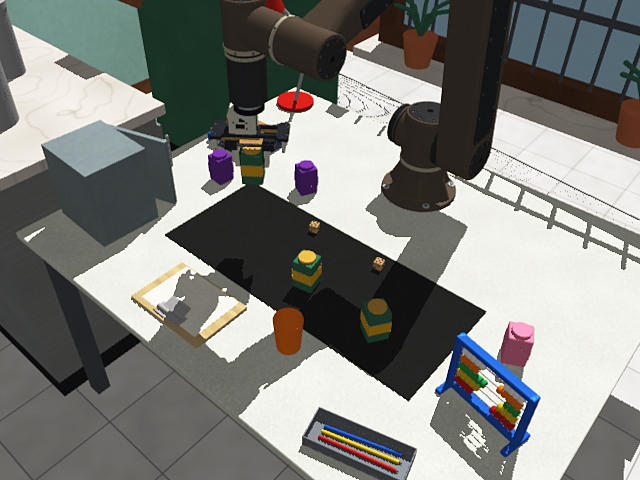

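The right tin is held upright at (252,165). The left (376,320) and middle (307,270) tins stand on the mat, and everything else is unmoved.

```bash
python3 -c "
from station import *
print(job_done())"
```

```text
the job is handed in; nothing more can be done
None
```

I lifted all three tins in order; the right one is the heaviest (about 6.2 N, against 3.7 N middle and 1.9 N left) and is held upright about 20 cm above the mat, with the other two standing back on it and the job handed in.

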